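# Call the gift wrapper and point out the chosen set

## Task

A customer in this stationery shop has chosen a gift set: ring the counter bell by pressing its button with the fingertips and let it come up again, then show the wrapper the set by pointing straight down at the teal notebook with the fingertips just above the middle of its top edge for about two seconds, and then in the same way at the teal card box, just above the middle of its top, for about two seconds. Touch and move none of the goods, do not point at the other notebooks or boxes, and leave the bell standing where it is: it is only pressed, never gripped or lifted.

Things in the scene. Friction and masses are not known exactly. Their poses are not given: they have to be found in the camera images.
- teal_notebook: the teal (blue-green) notebook (cover 105 wide, 148 tall, 18 thick) on its black wire display stand, both one loose piece of 0.45 kg; it stands upright leaning back 19 degrees, cover facing its own +x (away from the robot, yaw within 15 degrees), top leaning towards its -x. Origin under the stand's middle at the counter; z up. Cover with nested gold rectangles
- teal_notebook_top (a point): teal notebook: middle of its top edge, the highest part, 157 mm above the counter and 23 mm towards -x from its origin; point z up. The edge runs 52 mm each way along its y and is 18 mm deep
- red_notebook: the red notebook (cover 105 wide, 148 tall, 18 thick) on its black wire display stand, both one loose piece of 0.45 kg; it stands upright leaning back 19 degrees, cover facing its own +x (away from the robot, yaw within 15 degrees), top leaning towards its -x. Origin under the stand's middle at the counter; z up. Cover with a gold fan
- red_notebook_top (a point): red notebook: middle of its top edge, the highest part, 157 mm above the counter and 23 mm towards -x from its origin; point z up. The edge runs 52 mm each way along its y and is 18 mm deep
- mustard_notebook: the mustard yellow notebook (cover 105 wide, 148 tall, 18 thick) on its black wire display stand, both one loose piece of 0.45 kg; it stands upright leaning back 19 degrees, cover facing its own +x (away from the robot, yaw within 15 degrees), top leaning towards its -x. Origin under the stand's middle at the counter; z up. Cover with three gold suns
- mustard_notebook_top (a point): mustard notebook: middle of its top edge, the highest part, 157 mm above the counter and 23 mm towards -x from its origin; point z up. The edge runs 52 mm each way along its y and is 18 mm deep
- teal_box: the teal card box, 62 wide (y), 34 deep (x), 86 tall, loose, 0.15 kg, standing on its small end, a row pattern of dots on the front (+x). Origin: centre of its underside; z up
- teal_box_top (a point): centre of the teal box's flat top, 86 mm above its origin; point z up
- cream_box: the cream card box, 62 wide (y), 34 deep (x), 86 tall, loose, 0.15 kg, standing on its small end, a row pattern of dots on the front (+x). Origin: centre of its underside; z up
- cream_box_top (a point): centre of the cream box's top, 86 mm up
- orange_box: the orange card box, 62 wide (y), 34 deep (x), 86 tall, loose, 0.15 kg, standing on its small end, a row pattern of dots on the front (+x). Origin: centre of its underside; z up
- orange_box_top (a point): centre of the orange box's top, 86 mm up
- bell: round steel counter bell on a black base 86 in diameter, dome top 44 high, loose, about 0.4 kg. Origin: centre of its underside; z up
- bell_top (a point): centre of the top of the bell's brass button (22 in diameter), 64 mm above the counter when up; it moves down with the button
- bell_plunger (a joint): the bell's button: 0 up, 0.006 m fully down at a hard stop; the bell rings from 0.004. A spring pushes it back up: about 2 N to start, 5 N fully down
- candle_tin: peach candle tin, 74 in diameter, 82 tall, black lid, loose. Origin: centre of its underside
- card_pot: ribbed stone-coloured pot, 104 in diameter, 100 tall, with pink cards standing in it up to 122; loose, 0.9 kg. Origin: centre of its underside
- booklet_stack: stack of four orange booklets, 100 by 75, 42 high, loose. Origin: centre of its underside
There are look-alikes about, which are no part of the job. What is shaped like the bell but blue or green is not meant.

How it is judged:
On the way, in this order (a step that is already met when the one before it is completed fails the run):
1. the bell's button is pressed by at least 4 mm with the fingers (value of joint bell_plunger above 0.004 m and contact force between the fingers and bell above 0.5 N), for 0.02 s.
2. the button is up again; tool pointing down, TCP within 35 mm sideways of and 20 to 85 mm above the middle of the teal notebook's top, for 1.5 s (horizontal distance between the grasp point and teal_notebook_top below 0.035 m and z of the grasp point in the frame of teal_notebook_top between 0.02 and 0.085 m and angle between the grasp point's own z axis and vertical above 2.3 rad and value of joint bell_plunger below 0.0015 m), for 1.5 s.
3. the same over the middle of the teal box's top, for 1.5 s (horizontal distance between the grasp point and teal_box_top below 0.035 m and z of the grasp point in the frame of teal_box_top between 0.02 and 0.085 m and angle between the grasp point's own z axis and vertical above 2.3 rad and value of joint bell_plunger below 0.0015 m), for 1.5 s.
At the end, for the whole second after the job is handed in: The bell stands within 15 mm of where it was with its button up, and every notebook, box, tin, pot and booklet stands still within 8 mm of where it was (value of joint bell_plunger below 0.0015 m and distance of bell from where it was at the start of the episode below 0.015 m and angle between bell's own z axis and vertical below 0.15 rad and linear speed of each of bell, teal_notebook, red_notebook, mustard_notebook, teal_box, cream_box, orange_box, candle_tin, card_pot, booklet_stack below 0.02 m/s and distance of each of teal_notebook, red_notebook, mustard_notebook, teal_box, cream_box, orange_box, candle_tin, card_pot, booklet_stack from where it was at the start of the episode below 0.008 m); the robot touches nothing.
It fails at once if the robot touches any of the goods (notebooks, boxes, candle tin, pot, booklets) (contact force between any of the fingers, the arm and teal_notebook above 0.3 N or contact force between any of the fingers, the arm and red_notebook above 0.3 N or contact force between any of the fingers, the arm and mustard_notebook above 0.3 N or contact force between any of the fingers, the arm and teal_box above 0.3 N or contact force between any of the fingers, the arm and cream_box above 0.3 N or contact force between any of the fingers, the arm and orange_box above 0.3 N or contact force between any of the fingers, the arm and candle_tin above 0.3 N or contact force between any of the fingers, the arm and card_pot above 0.3 N or contact force between any of the fingers, the arm and booklet_stack above 0.3 N).
It fails at once if any of the goods is moved by more than 8 mm or tipped (distance of any of teal_notebook, red_notebook, mustard_notebook, teal_box, cream_box, orange_box, candle_tin, card_pot, booklet_stack from where it was at the start of the episode above 0.008 m or angle between any of teal_notebook, red_notebook, mustard_notebook, teal_box, cream_box, orange_box, candle_tin, card_pot, booklet_stack's own z axis and vertical above 0.15 rad).
It fails at once if the bell is lifted, pushed more than 15 mm along or tipped (distance of bell from where it was at the start of the episode above 0.015 m or height (world z) of bell above 0.005 m or angle between bell's own z axis and vertical above 0.15 rad).
It fails at once if the robot points closely at a wrong notebook or box: TCP within 25 mm sideways of the middle of its top and the fingertips less than about 35 mm above it ((horizontal distance between the grasp point and red_notebook_top below 0.025 m and z of the grasp point in the frame of red_notebook_top between 0 and 0.054 m) or (horizontal distance between the grasp point and mustard_notebook_top below 0.025 m and z of the grasp point in the frame of mustard_notebook_top between 0 and 0.054 m) or (horizontal distance between the grasp point and cream_box_top below 0.025 m and z of the grasp point in the frame of cream_box_top between 0 and 0.054 m) or (horizontal distance between the grasp point and orange_box_top below 0.025 m and z of the grasp point in the frame of orange_box_top between 0 and 0.054 m)).
It also fails if it takes over 61 s, if anything falls off the work surface, if the arm or the gripper's body presses on something with over 40 N, if the wrist force passes 120 N, or if a joint passes its speed limit or range.

## Robot

A 6-joint arm with a two-finger parallel gripper is mounted at the origin on the work surface. World frame = base frame: x ahead of the robot, y to its left, z up, the work surface at z = 0. Lengths are in m, angles in rad, forces in N, time in s.
With the tool pointing down it reaches from about 0.3 to 1 m from the base axis. Payload 5.1 kg.
Tool frame: the origin (TCP) lies between the finger pads, 19 mm behind the fingertips; this is the grasp point; z points along the fingers, y is the line along which they close (so a half turn about z gives the same grasp; the last joint's range is limited). The gripper opens to 95 mm and grips with 3 to 60 N. Pads are 20 mm wide; open, the fingers measure 119 mm over their backs; the gripper's body (75 mm by 180 mm) begins 59 mm behind the grasp point.
Start: joints at [-1.291, 0.124, 1.65, -0, 1.367, -0.083], TCP at [0.231, -0.608, 0.233] pointing down, gripper open.
Joint ranges: [-2.61, 2.61], [-1.02, 2.33], [0.03, 2.71], [-1.35, 4.49], [0.32, 2.68], [-2.91, 2.91]. Speed limits (rad/s): [2.57, 2.57, 3.14, 3.14, 3.14, 3.14].

## Interface

Orientations are given as a 3x3 rotation matrix whose columns are the frame's x, y, z axes.
In Python, from plant import r, camera, camera_params gives the robot as it stands.
- The arm moves only by the tool servo_tool, never from a script. Its argument "deltas" is a list of rows, each an object of numbers: "dx", "dy", "dz": the shift along the world's x, y, z in m; "ax", "ay", "az": the turn, a rotation vector about the world's x, y, z in degrees. A call has 1 to 8 rows; each row is the pose to reach, as a shift and turn from the pose commanded when the call began; what a row does not reach only later rows make up. A row lasts 1/8 s, in which the tool goes at most 62.5 mm and 10.7 degrees, less where a joint would pass 70% of its speed; a pose out of reach is approached as far as the arm can. A call with a gripper value outside its range is refused whole. "fingers" is the opening, from 0 (shut) to 1 (fully open), set as the call begins (left out, the last holds). The fingers move at their own pace and stop on an object; the grip force is fixed at half the most. Time passes only in rows, so rows that repeat a pose let the fingers close. It gives the time, the measured TCP pose, the force, the opening and the grip force at its end, in the units of the state.
- r.sense(): the state, without advancing time (a new reading comes with each control period).
- camera(name): name is "side" or "top"; returns (picture, depth): 420x560x3 uint8, red, green, blue; 420x560 float32, m along the optical axis (not along the pixel's ray), 0 where there is no reading.
- camera_params(name): a dict with "mtx" (3x3 intrinsics, pixels), "k1" (the pictures are not rectified: a ray, as slopes to the right and down, at radius r is drawn at 1 + k1 r^2 times it, then the intrinsics apply), "R" (3x3) and "t" (3): a world point X has camera coordinates R X + t. Camera axes: x right, y down, z forward; pixel columns grow to the right and rows downward; lengths in m; the calibration is good to about 2 mm. A picture is of the moment at which its call begins. camera_params takes no time and is no camera call.
- r.sign_off(): hands the job in; it is judged then, once.
The state is a dict: "t": time; "q": joint angles; "qd": joint speeds; "joint_torque": joint torques, N m; "ee_pos": TCP position; "ee_rot": TCP orientation; "force": force on the tool from outside, world axes, zero at the start; "wrist_torque": the same for the moment, N m; "opening": opening from 0.0 (shut) to 1.0 (fully open); "grip_force": force on a finger pad.
Only numpy, scipy, OpenCV 4.12 (cv2) and the standard library are available. Lean on these libraries where they do the work, as an engineer would, in place of code of your own. Each camera call takes 0.05 s, during which the arm holds its last target. There are 200 camera calls.

## Working session

There is one attempt and no reset: what is moved stays moved. The work goes in short steps, Python scripts to look and compute and a tool call to move; the robot and the scene stay as the last step left them, time stands still between calls to the robot, and variables do not carry over. Pictures are saved under pics/ and viewed, at most 10 in all, crops included, and the job is handed in when it is done.

Besides the shell and the picture viewer there is one more tool, called after "Call:" by a JSON object that holds its "api" and its "payload". servo_tool: Moves the arm, as the interface text tells. Its arguments: {"type":"object","properties":{"deltas":{"type":"array"},"fingers":{"type":"number"}},"required":["deltas"]}

```bash
mkdir -p pics
cat > h.py <<'E'
import numpy as np, cv2
from plant import r, camera, camera_params
def world(n,dep,u,v,z=None):
    """pixel -> world, by depth or by a known height z"""
    p=camera_params(n);d=np.array([p['k1'],0,0,0,0.])
    x=cv2.undistortPoints(np.array([[[u,v]]],float),np.array(p['mtx']),d)[0,0]
    R=np.array(p['R']);t=np.array(p['t'])
    ray=R.T@np.array([x[0],x[1],1]);c=-R.T@t
    s=dep[int(round(v)),int(round(u))] if z is None else (z-c[2])/ray[2]
    return c+s*ray
E
python3 - <<'E'
from h import *
for n in('top','side'):
    im,d=camera(n);cv2.imwrite(f'pics/{n}.png',im[:,:,::-1]);np.savez(f'{n}.npz',im=im,d=d)
    p=camera_params(n);print(n,-np.array(p['R']).T@p['t'],p['R'][2])
E
```

```text
top [0.33359294 0.01658875 1.4945394 ] [ 0.2036144  -0.01942387 -0.97885846]
side [-0.0901694   0.98462315  1.1342369 ] [ 0.44502521 -0.61900946 -0.64713202]
```

View pics/top.png

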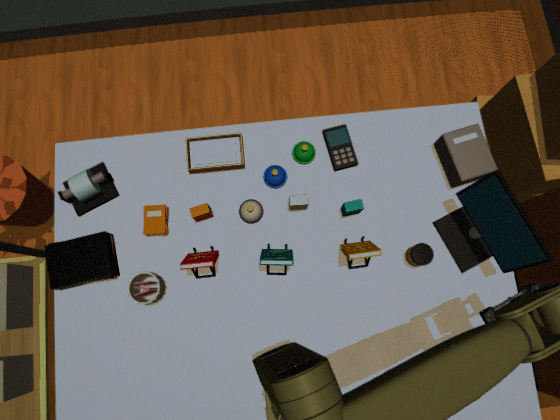

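View pics/side.png

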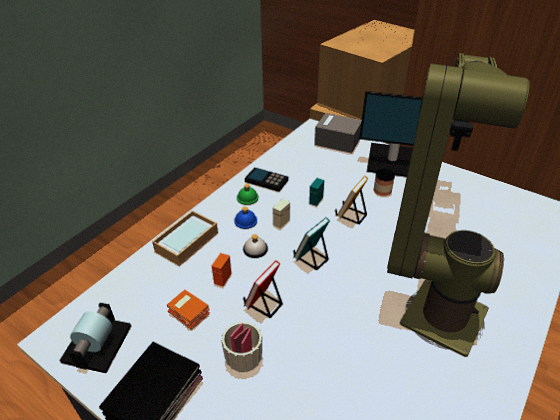

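Top picture: there are three bells, steel at (251,211), blue at (275,176) and green at (304,152). The steel one fits. The teal notebook is at (277,257), between red (203,262) and mustard (360,252). The teal box is at (352,207), with cream at (298,201) and orange at (201,212). I'll confirm in an enlarged crop.

Run:
```python
from h import *
im=np.load('top.npz')['im'];d=np.load('top.npz')['d']
c=cv2.resize(im[160:300,225:385],None,fx=5,fy=4.28,interpolation=2)if 0 else cv2.resize(im[180:290,225:385],None,fx=5,fy=5,interpolation=2)
cv2.imwrite('pics/crop.png',c[:,:,::-1])
s=np.load('side.npz');cv2.imwrite('pics/crops.png',cv2.resize(s['im'][165:285,225:385],None,fx=5,fy=5,interpolation=2)[:,:,::-1])
```

```text
(no output)
```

View pics/crop.png

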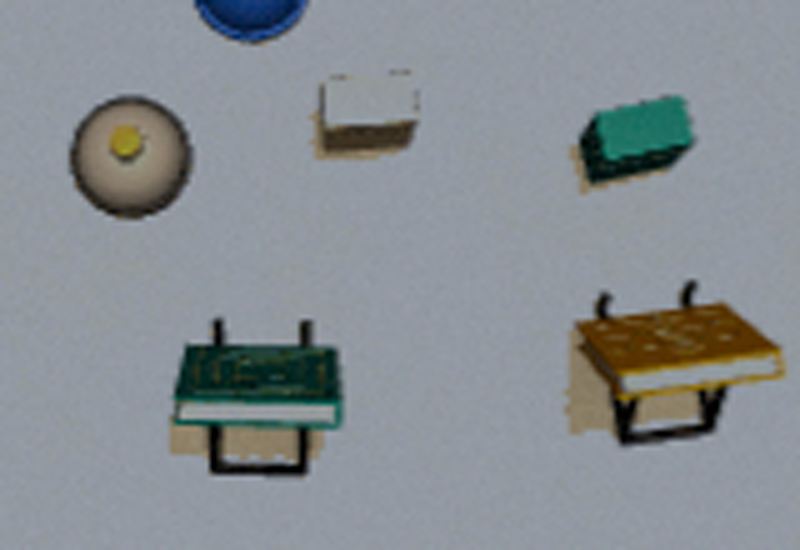

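View pics/crops.png

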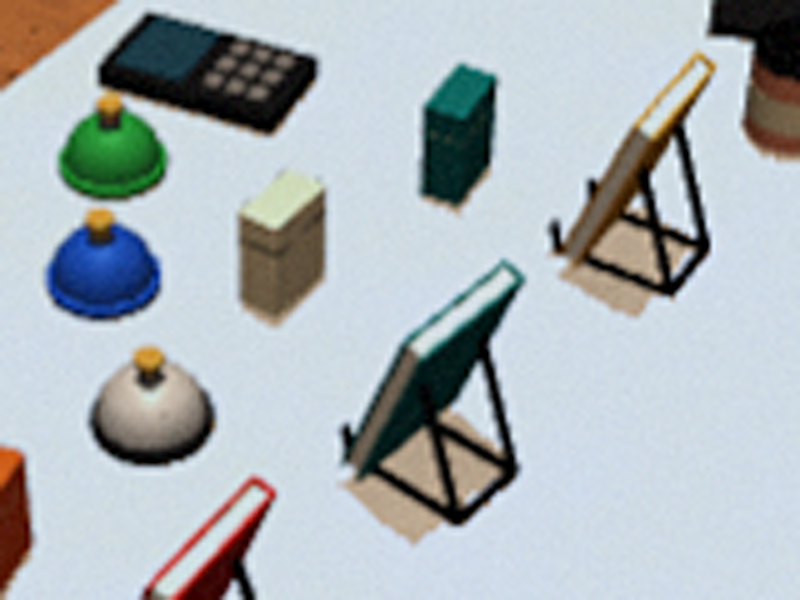

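The crops confirm the targets. In the top crop, the steel bell's brass button is at (126,139), the middle of the teal notebook's top edge at (259,412) and the teal box's top at (646,127). In the side crop they are at (149,358), (467,312) and (461,90).

Run:
```python
from h import *
T=np.load('top.npz')['d'];S=np.load('side.npz')['d']
for n,z,a,b in(('bell',.064,(126,139),(149,358)),('nb',.155,(259,412),(467,312)),('box',.086,(646,127),(461,90)),('cream',.086,(370,100),(282,200)),('mustard',.155,(700,370),(678,97))):
    u,v=225+a[0]/5,180+a[1]/5;p,q=225+b[0]/5,165+b[1]/5
    print(n,*[np.round(x,4) for x in(world('top',T,u,v,z),world('top',T,u,v),world('side',S,p,q,z),world('side',S,p,q))])
for n,u,v,z in(('red',200,264,.155),('orange',202,211,.086),('tin',419,252,.082),('pot',147,287,.12)):print(n,np.round(world('top',T,u,v,z),3))
s=r.sense();print(s['t'],s['ee_pos'],np.round(s['ee_rot'],2),s['force'])
```

```text
bell [0.6373 0.0902 0.064 ] [0.6369 0.0901 0.0661] [0.6339 0.0948 0.064 ] [0.6355 0.0928 0.0617]
nb [0.4373 0.0188 0.155 ] [0.4378 0.0188 0.1495] [0.4336 0.0237 0.155 ] [0.4377 0.0161 0.1473]
box [ 0.605  -0.2583  0.086 ] [ 0.6059 -0.2592  0.0812] [ 0.6035 -0.2555  0.086 ] [ 0.6048 -0.2579  0.0839]
cream [ 0.6424 -0.0762  0.086 ] [ 0.6425 -0.0763  0.0855] [ 0.6402 -0.0715  0.086 ] [ 0.6393 -0.0703  0.0872]
mustard [ 0.4347 -0.2572  0.155 ] [ 0.4352 -0.2585  0.1487] [ 0.4284 -0.2529  0.155 ] [ 0.4326 -0.2629  0.1471]
red [0.457 0.257 0.155]
orange [0.638 0.251 0.086]
tin [ 0.428 -0.451  0.082]
pot [0.404 0.435 0.12 ]
0.1 [ 0.23049664 -0.60718364  0.23231937] [[ 0.93  0.35 -0.  ]
 [ 0.35 -0.93  0.  ]
 [ 0.   -0.   -1.  ]] [ 0.17013075  0.33888476 -0.36540857]
```

Call:
{"api": "servo_tool", "payload": {"deltas": [{"dx": 0.01,"dy": 0.02,"dz": 0.02},{"dx": 0.03,"dy": 0.05,"dz": 0.04},{"dx": 0.055,"dy": 0.095,"dz": 0.05},{"dx": 0.08,"dy": 0.14,"dz": 0.05},{"dx": 0.11,"dy": 0.19,"dz": 0.05},{"dx": 0.14,"dy": 0.24,"dz": 0.05},{"dx": 0.17,"dy": 0.29,"dz": 0.05},{"dx": 0.2,"dy": 0.34,"dz": 0.05}], "fingers": 0}}

```text
invalid input at $.deltas[0]: expected keys dx, dy, dz, ax, ay, az
```

Call:
{"api": "servo_tool", "payload": {"deltas": [{"dx": 0.03,"dy": 0.05},{"dx": 0.06,"dy": 0.1},{"dx": 0.09,"dy": 0.15},{"dx": 0.12,"dy": 0.2},{"dx": 0.15,"dy": 0.26},{"dx": 0.18,"dy": 0.32},{"dx": 0.2,"dy": 0.35},{"dx": 0.205,"dy": 0.36}]}}

```text
invalid input at $.deltas[0]: expected keys dx, dy, dz, ax, ay, az
```

Call:
{"api": "servo_tool", "payload": {"deltas": [{"dx": 0.01,"dy": 0.02,"dz": 0.02,"ax": 0,"ay": 0,"az": 0},{"dx": 0.03,"dy": 0.05,"dz": 0.04,"ax": 0,"ay": 0,"az": 0},{"dx": 0.055,"dy": 0.095,"dz": 0.05,"ax": 0,"ay": 0,"az": 0},{"dx": 0.08,"dy": 0.14,"dz": 0.05,"ax": 0,"ay": 0,"az": 0},{"dx": 0.11,"dy": 0.19,"dz": 0.05,"ax": 0,"ay": 0,"az": 0},{"dx": 0.14,"dy": 0.24,"dz": 0.05,"ax": 0,"ay": 0,"az": 0},{"dx": 0.17,"dy": 0.29,"dz": 0.05,"ax": 0,"ay": 0,"az": 0},{"dx": 0.2,"dy": 0.34,"dz": 0.05,"ax": 0,"ay": 0,"az": 0}], "fingers": 0}}

```text
t: 1.1
ee_pos: [0.4311, -0.2658, 0.2831]
ee_rot: [[0.935, 0.355, -0.0], [0.355, -0.935, 0.0], [-0.0, -0.0, -1.0]]
force: [0.1, -0.4, -0.5]
opening: 0.217
grip_force: 0.0
```

Call:
{"api": "servo_tool", "payload": {"deltas": [{"dx": 0.03,"dy": 0.05,"dz": 0,"ax": 0,"ay": 0,"az": 0},{"dx": 0.06,"dy": 0.1,"dz": 0,"ax": 0,"ay": 0,"az": 0},{"dx": 0.09,"dy": 0.15,"dz": 0,"ax": 0,"ay": 0,"az": 0},{"dx": 0.12,"dy": 0.2,"dz": 0,"ax": 0,"ay": 0,"az": 0},{"dx": 0.15,"dy": 0.25,"dz": -0.02,"ax": 0,"ay": 0,"az": 0},{"dx": 0.18,"dy": 0.305,"dz": -0.04,"ax": 0,"ay": 0,"az": 0},{"dx": 0.2,"dy": 0.35,"dz": -0.06,"ax": 0,"ay": 0,"az": 0},{"dx": 0.205,"dy": 0.36,"dz": -0.08,"ax": 0,"ay": 0,"az": 0}]}}

```text
t: 2.1
ee_pos: [0.6358, 0.095, 0.2017]
ee_rot: [[0.934, 0.358, -0.001], [0.358, -0.934, 0.0], [-0.001, -0.001, -1.0]]
force: [0.3, -0.5, 0.1]
opening: 0.005
grip_force: 0.0
```

Call:
{"api": "servo_tool", "payload": {"deltas": [{"dx": 0,"dy": 0,"dz": -0.03,"ax": 0,"ay": 0,"az": 0},{"dx": 0,"dy": 0,"dz": -0.06,"ax": 0,"ay": 0,"az": 0},{"dx": 0,"dy": 0,"dz": -0.085,"ax": 0,"ay": 0,"az": 0},{"dx": 0,"dy": 0,"dz": -0.1,"ax": 0,"ay": 0,"az": 0},{"dx": 0,"dy": 0,"dz": -0.1,"ax": 0,"ay": 0,"az": 0},{"dx": 0,"dy": 0,"dz": -0.1,"ax": 0,"ay": 0,"az": 0}]}}

```text
t: 2.85
ee_pos: [0.6364, 0.0921, 0.1047]
ee_rot: [[0.935, 0.355, 0.002], [0.355, -0.935, 0.0], [0.002, 0.001, -1.0]]
force: [0.4, -1.2, 0.4]
opening: 0.005
grip_force: 0.0
```

Run:
```python
from h import *
s=r.sense();print(s['t'],s['ee_pos'],s['force'],s['opening'])
a=camera('top')[0][170:270,200:320];b=camera('side')[0][170:270,200:320]
cv2.imwrite('pics/near.png',np.hstack([cv2.resize(x,(396,396)) for x in(a,b)])[:,:,::-1])
```

```text
2.85 [0.63641658 0.09209322 0.1047238 ] [ 0.40191139 -1.19784276  0.37020794] 0.004725014929406524
```

View pics/near.png

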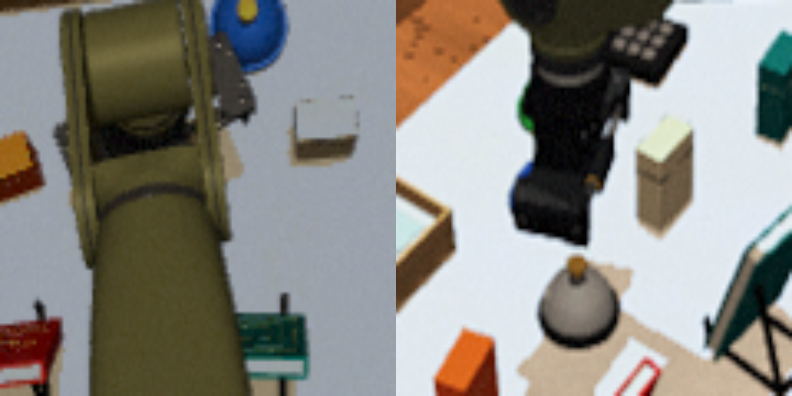

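The side view shows the button at (577,262), directly below the gripper. The fingertips are hidden behind the gripper body's near end, and the body is clear of the goods. I'll descend slowly, watching the force.

Call:
{"api": "servo_tool", "payload": {"deltas": [{"dx": 0,"dy": 0,"dz": -0.008,"ax": 0,"ay": 0,"az": 0},{"dx": 0,"dy": 0,"dz": -0.014,"ax": 0,"ay": 0,"az": 0},{"dx": 0,"dy": 0,"dz": -0.018,"ax": 0,"ay": 0,"az": 0},{"dx": 0,"dy": 0,"dz": -0.021,"ax": 0,"ay": 0,"az": 0},{"dx": 0,"dy": 0,"dz": -0.023,"ax": 0,"ay": 0,"az": 0},{"dx": 0,"dy": 0,"dz": -0.023,"ax": 0,"ay": 0,"az": 0},{"dx": 0,"dy": 0,"dz": -0.023,"ax": 0,"ay": 0,"az": 0}]}}

```text
t: 3.82
ee_pos: [0.6358, 0.0924, 0.0809]
ee_rot: [[0.935, 0.355, 0.0], [0.355, -0.935, 0.0], [0.0, 0.0, -1.0]]
force: [-2.0, 0.0, 2.9]
opening: 0.004
grip_force: 1.5
```

Call:
{"api": "servo_tool", "payload": {"deltas": [{"dx": 0,"dy": 0,"dz": -0.001,"ax": 0,"ay": 0,"az": 0},{"dx": 0,"dy": 0,"dz": -0.002,"ax": 0,"ay": 0,"az": 0},{"dx": 0,"dy": 0,"dz": -0.003,"ax": 0,"ay": 0,"az": 0},{"dx": 0,"dy": 0,"dz": -0.003,"ax": 0,"ay": 0,"az": 0}]}}

```text
t: 4.32
ee_pos: [0.6358, 0.0923, 0.0776]
ee_rot: [[0.935, 0.355, 0.0], [0.355, -0.935, 0.0], [0.0, 0.0, -1.0]]
force: [-2.5, 0.2, 4.3]
opening: 0.003
grip_force: 2.3
```

Call:
{"api": "servo_tool", "payload": {"deltas": [{"dx": 0,"dy": 0,"dz": -0.001,"ax": 0,"ay": 0,"az": 0},{"dx": 0,"dy": 0,"dz": -0.002,"ax": 0,"ay": 0,"az": 0},{"dx": 0,"dy": 0,"dz": -0.002,"ax": 0,"ay": 0,"az": 0}]}}

```text
t: 4.7
ee_pos: [0.636, 0.0924, 0.077]
ee_rot: [[0.935, 0.355, 0.0], [0.355, -0.935, -0.0], [0.0, 0.0, -1.0]]
force: [-4.2, 0.2, 10.5]
opening: 0.001
grip_force: 5.2
```

The force jumped to 10.5 N at z = 0.077, so the button has reached its hard stop. Next I rise and go to the teal notebook.

Call:
{"api": "servo_tool", "payload": {"deltas": [{"dx": 0,"dy": 0,"dz": 0.005,"ax": 0,"ay": 0,"az": 0},{"dx": 0,"dy": 0,"dz": 0.02,"ax": 0,"ay": 0,"az": 0},{"dx": 0,"dy": 0,"dz": 0.05,"ax": 0,"ay": 0,"az": 0},{"dx": 0,"dy": 0,"dz": 0.09,"ax": 0,"ay": 0,"az": 0},{"dx": 0,"dy": 0,"dz": 0.13,"ax": 0,"ay": 0,"az": 0},{"dx": 0,"dy": 0,"dz": 0.165,"ax": 0,"ay": 0,"az": 0},{"dx": 0,"dy": 0,"dz": 0.185,"ax": 0,"ay": 0,"az": 0},{"dx": 0,"dy": 0,"dz": 0.185,"ax": 0,"ay": 0,"az": 0}]}}

```text
t: 5.7
ee_pos: [0.6364, 0.0923, 0.2622]
ee_rot: [[0.935, 0.355, 0.003], [0.355, -0.935, 0.0], [0.003, 0.001, -1.0]]
force: [-0.5, -0.6, 0.4]
opening: 0.001
grip_force: 0.0
```

Call:
{"api": "servo_tool", "payload": {"deltas": [{"dx": -0.02,"dy": -0.01,"dz": 0,"ax": 0,"ay": 0,"az": 0},{"dx": -0.06,"dy": -0.02,"dz": 0,"ax": 0,"ay": 0,"az": 0},{"dx": -0.1,"dy": -0.035,"dz": 0,"ax": 0,"ay": 0,"az": 0},{"dx": -0.14,"dy": -0.05,"dz": 0,"ax": 0,"ay": 0,"az": 0},{"dx": -0.18,"dy": -0.065,"dz": 0,"ax": 0,"ay": 0,"az": 0},{"dx": -0.2,"dy": -0.072,"dz": 0,"ax": 0,"ay": 0,"az": 0},{"dx": -0.2,"dy": -0.072,"dz": 0,"ax": 0,"ay": 0,"az": 0},{"dx": -0.2,"dy": -0.072,"dz": -0.01,"ax": 0,"ay": 0,"az": 0}]}}

```text
t: 6.7
ee_pos: [0.4362, 0.0204, 0.2499]
ee_rot: [[0.935, 0.355, 0.001], [0.355, -0.935, 0.0], [0.001, 0.0, -1.0]]
force: [0.4, 0.2, -0.2]
opening: 0.007
grip_force: 0.0
```

Run:
```python
from h import *
s=r.sense();print(s['t'],s['ee_pos'],s['force'])
b=camera('side')[0][165:285,225:385]
cv2.imwrite('pics/near2.png',cv2.resize(b,None,fx=4,fy=4)[:,:,::-1])
```

```text
6.7 [0.43623814 0.02041393 0.24989255] [ 0.42154022  0.20863057 -0.19739921]
```

View pics/near2.png

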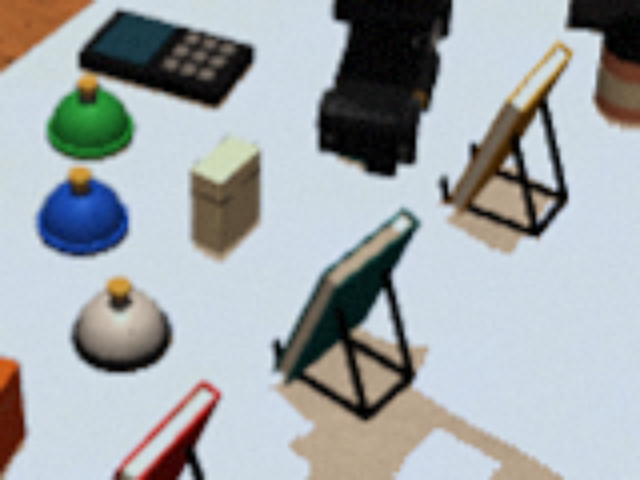

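The steel bell stands in place with its button up at (119,287). The gripper is above the teal notebook's top edge at (370,245). I'll lower it to about z = 0.205 and hold.

Call:
{"api": "servo_tool", "payload": {"deltas": [{"dx": 0,"dy": 0,"dz": -0.015,"ax": 0,"ay": 0,"az": 0},{"dx": 0,"dy": 0,"dz": -0.03,"ax": 0,"ay": 0,"az": 0},{"dx": 0,"dy": 0,"dz": -0.042,"ax": 0,"ay": 0,"az": 0},{"dx": 0,"dy": 0,"dz": -0.042,"ax": 0,"ay": 0,"az": 0},{"dx": 0,"dy": 0,"dz": -0.042,"ax": 0,"ay": 0,"az": 0},{"dx": 0,"dy": 0,"dz": -0.042,"ax": 0,"ay": 0,"az": 0},{"dx": 0,"dy": 0,"dz": -0.042,"ax": 0,"ay": 0,"az": 0},{"dx": 0,"dy": 0,"dz": -0.042,"ax": 0,"ay": 0,"az": 0}]}}

```text
t: 7.75
ee_pos: [0.4358, 0.0203, 0.2088]
ee_rot: [[0.935, 0.355, 0.001], [0.355, -0.935, -0.0], [0.001, 0.0, -1.0]]
force: [0.7, 0.5, 0.1]
opening: 0.004
grip_force: 0.0
```

Call:
{"api": "servo_tool", "payload": {"deltas": [{"dx": 0,"dy": 0,"dz": 0,"ax": 0,"ay": 0,"az": 0},{"dx": 0,"dy": 0,"dz": 0,"ax": 0,"ay": 0,"az": 0},{"dx": 0,"dy": 0,"dz": 0,"ax": 0,"ay": 0,"az": 0},{"dx": 0,"dy": 0,"dz": 0,"ax": 0,"ay": 0,"az": 0},{"dx": 0,"dy": 0,"dz": 0,"ax": 0,"ay": 0,"az": 0},{"dx": 0,"dy": 0,"dz": 0,"ax": 0,"ay": 0,"az": 0},{"dx": 0,"dy": 0,"dz": 0,"ax": 0,"ay": 0,"az": 0},{"dx": 0,"dy": 0,"dz": 0,"ax": 0,"ay": 0,"az": 0}]}}

```text
t: 8.75
ee_pos: [0.4357, 0.0203, 0.2085]
ee_rot: [[0.935, 0.355, 0.0], [0.355, -0.935, 0.0], [0.0, -0.0, -1.0]]
force: [0.1, -0.4, 0.0]
opening: 0.006
grip_force: 0.0
```

Call:
{"api": "servo_tool", "payload": {"deltas": [{"dx": 0,"dy": 0,"dz": 0,"ax": 0,"ay": 0,"az": 0},{"dx": 0,"dy": 0,"dz": 0,"ax": 0,"ay": 0,"az": 0},{"dx": 0,"dy": 0,"dz": 0,"ax": 0,"ay": 0,"az": 0},{"dx": 0,"dy": 0,"dz": 0,"ax": 0,"ay": 0,"az": 0},{"dx": 0,"dy": 0,"dz": 0.01,"ax": 0,"ay": 0,"az": 0},{"dx": 0,"dy": 0,"dz": 0.03,"ax": 0,"ay": 0,"az": 0},{"dx": 0,"dy": 0,"dz": 0.055,"ax": 0,"ay": 0,"az": 0},{"dx": 0,"dy": 0,"dz": 0.055,"ax": 0,"ay": 0,"az": 0}]}}

```text
t: 9.75
ee_pos: [0.4373, 0.0202, 0.2673]
ee_rot: [[0.935, 0.355, 0.007], [0.355, -0.935, -0.0], [0.006, 0.003, -1.0]]
force: [0.5, 0.1, 0.6]
opening: 0.005
grip_force: 0.0
```

Call:
{"api": "servo_tool", "payload": {"deltas": [{"dx": 0.015,"dy": -0.025,"dz": 0,"ax": 0,"ay": 0,"az": 0},{"dx": 0.04,"dy": -0.065,"dz": 0,"ax": 0,"ay": 0,"az": 0},{"dx": 0.066,"dy": -0.11,"dz": 0,"ax": 0,"ay": 0,"az": 0},{"dx": 0.093,"dy": -0.155,"dz": 0,"ax": 0,"ay": 0,"az": 0},{"dx": 0.12,"dy": -0.2,"dz": 0,"ax": 0,"ay": 0,"az": 0},{"dx": 0.147,"dy": -0.245,"dz": 0,"ax": 0,"ay": 0,"az": 0},{"dx": 0.168,"dy": -0.277,"dz": 0,"ax": 0,"ay": 0,"az": 0},{"dx": 0.168,"dy": -0.277,"dz": -0.01,"ax": 0,"ay": 0,"az": 0}]}}

```text
t: 10.75
ee_pos: [0.6044, -0.2589, 0.2528]
ee_rot: [[0.936, 0.353, 0.0], [0.353, -0.936, -0.0], [0.0, 0.0, -1.0]]
force: [-0.5, 0.2, 1.2]
opening: 0.007
grip_force: 0.0
```

Call:
{"api": "servo_tool", "payload": {"deltas": [{"dx": 0,"dy": 0,"dz": -0.03,"ax": 0,"ay": 0,"az": 0},{"dx": 0,"dy": 0,"dz": -0.06,"ax": 0,"ay": 0,"az": 0},{"dx": 0,"dy": 0,"dz": -0.09,"ax": 0,"ay": 0,"az": 0},{"dx": 0,"dy": 0,"dz": -0.105,"ax": 0,"ay": 0,"az": 0},{"dx": 0,"dy": 0,"dz": -0.115,"ax": 0,"ay": 0,"az": 0},{"dx": 0,"dy": 0,"dz": -0.115,"ax": 0,"ay": 0,"az": 0},{"dx": 0,"dy": 0,"dz": -0.115,"ax": 0,"ay": 0,"az": 0},{"dx": 0,"dy": 0,"dz": -0.115,"ax": 0,"ay": 0,"az": 0}]}}

```text
t: 11.75
ee_pos: [0.6043, -0.257, 0.1398]
ee_rot: [[0.935, 0.355, 0.002], [0.355, -0.935, -0.001], [0.001, 0.002, -1.0]]
force: [-0.5, 0.1, -0.4]
opening: 0.003
grip_force: 0.0
```

Call:
{"api": "servo_tool", "payload": {"deltas": [{"dx": 0,"dy": 0,"dz": 0,"ax": 0,"ay": 0,"az": 0},{"dx": 0,"dy": 0,"dz": 0,"ax": 0,"ay": 0,"az": 0},{"dx": 0,"dy": 0,"dz": 0,"ax": 0,"ay": 0,"az": 0},{"dx": 0,"dy": 0,"dz": 0,"ax": 0,"ay": 0,"az": 0},{"dx": 0,"dy": 0,"dz": 0,"ax": 0,"ay": 0,"az": 0},{"dx": 0,"dy": 0,"dz": 0,"ax": 0,"ay": 0,"az": 0},{"dx": 0,"dy": 0,"dz": 0,"ax": 0,"ay": 0,"az": 0},{"dx": 0,"dy": 0,"dz": 0,"ax": 0,"ay": 0,"az": 0}]}}

```text
t: 12.75
ee_pos: [0.6037, -0.2567, 0.1385]
ee_rot: [[0.935, 0.355, 0.0], [0.355, -0.935, 0.0], [0.0, 0.0, -1.0]]
force: [-1.1, -0.6, 0.2]
opening: 0.002
grip_force: 0.0
```

Call:
{"api": "servo_tool", "payload": {"deltas": [{"dx": 0,"dy": 0,"dz": 0,"ax": 0,"ay": 0,"az": 0},{"dx": 0,"dy": 0,"dz": 0,"ax": 0,"ay": 0,"az": 0},{"dx": 0,"dy": 0,"dz": 0,"ax": 0,"ay": 0,"az": 0},{"dx": 0,"dy": 0,"dz": 0,"ax": 0,"ay": 0,"az": 0}]}}

```text
t: 13.25
ee_pos: [0.6037, -0.2567, 0.1385]
ee_rot: [[0.935, 0.355, 0.0], [0.355, -0.935, -0.0], [0.0, 0.0, -1.0]]
force: [0.4, 0.1, -0.7]
opening: 0.006
grip_force: 0.0
```

Call:
{"api": "servo_tool", "payload": {"deltas": [{"dx": 0,"dy": 0,"dz": 0.02,"ax": 0,"ay": 0,"az": 0},{"dx": 0,"dy": 0,"dz": 0.05,"ax": 0,"ay": 0,"az": 0},{"dx": 0,"dy": 0,"dz": 0.09,"ax": 0,"ay": 0,"az": 0},{"dx": 0,"dy": 0,"dz": 0.11,"ax": 0,"ay": 0,"az": 0},{"dx": 0,"dy": 0,"dz": 0.11,"ax": 0,"ay": 0,"az": 0},{"dx": 0,"dy": 0,"dz": 0.11,"ax": 0,"ay": 0,"az": 0}]}}

```text
t: 14.0
ee_pos: [0.603, -0.2564, 0.2468]
ee_rot: [[0.935, 0.355, -0.002], [0.355, -0.935, 0.001], [-0.002, -0.002, -1.0]]
force: [-0.2, -0.1, -0.3]
opening: 0.004
grip_force: 0.0
```

Run:
```python
from h import *
s=r.sense();print(s['t'],s['ee_pos'],s['force'])
cv2.imwrite('pics/end.png',camera('side')[0][:,:,::-1])
```

```text
14.0 [ 0.60297652 -0.25635179  0.24677964] [-0.21258664 -0.10183541 -0.30650901]
```

View pics/end.png

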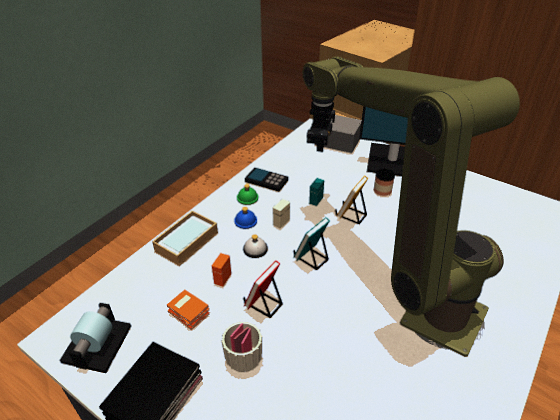

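The goods look unmoved: the teal box is at (317,190), the teal notebook at (312,243) and the bell at (255,245). The arm is clear of everything.

```bash
python3 -c "
from plant import r
print(r.sign_off())"
```

```text
the job is handed in; nothing more can be done
None
```

I pressed the steel bell to its stop and let it up, pointed at the teal notebook and then the teal box for about two seconds each, and handed in at about 14 s with no goods visibly moved; the hand-in returned no verdict.

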